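# Hang the supply basket on the spring-balanced swing arm

## Robot

A 7-joint arm with a two-finger parallel gripper is mounted at the origin on the work surface. World frame = base frame: x ahead of the robot, y to its left, z up, the work surface at z = 0. Lengths are in mm, angles in degrees, forces in N, time in s.
With the tool pointing down it reaches from about 425 to 825 mm from the base axis. Payload 3.6 kg.
Tool frame: the origin (TCP) lies midway between the tips of the shut fingers; the grasp point (between the pads) lies 19 mm behind it (manip.grasp_offset is the distance from the TCP to the grasp point, in mm); z points along the fingers, y is the line along which they close (so a half turn about z gives the same grasp; the last joint's range is limited). The gripper opens to 93 mm and grips with 3 to 60 N. Pads are 15 mm wide; open, the fingers measure 128 mm over their backs; the gripper's body (75 mm by 188 mm) begins 65 mm behind the grasp point.
Start: joints at [-74.57, 35.231, -0.722, 81.555, 0.464, 63.22, -2.315], TCP at [189.445, 621.75, 218.64] pointing down, gripper open.
Joint ranges: [-178.69, 178.69], [-17.37, 117.87], [-77.05, 75.6], [15.02, 138.74], [-78.02, 258.01], [0.78, 113.62], [-162.83, 162.83]. Speed limits (degrees/s): [159.86, 159.86, 180, 180, 180, 180, 180].

## Interface

Orientations are given as [roll, pitch, yaw] about the fixed x, y, z axes, in that order (R = Rz(yaw) Ry(pitch) Rx(roll)).
In Python, from rig import manip, cams, ticket gives the robot as it stands.
- The arm moves only by the shell command python3 -m jog 'ROWS' [OPENING]. ROWS is JSON, a list of rows, each an object of numbers: "x", "y", "z": the shift along the tool's x, y, z in m; "roll": the turn about the tool's z in degrees. In form: [{"x": .., "y": .., "z": .., "roll": ..}, ...]. A call has exactly 5 rows; each row is the pose to reach, as a shift and turn from the pose commanded when the call began, along the tool's axes at that moment; what a row does not reach only later rows make up. A row lasts 1/8 s, in which the tool goes at most 62.5 mm and 10.7 degrees, less where a joint would pass 70% of its speed; a pose out of reach is approached as far as the arm can. A call with a gripper value outside its range is refused whole. OPENING is the finger opening in m, from 0 to 0.093, set as the call begins (- or left out, the last holds). The fingers move at their own pace and stop on an object; the grip force is fixed at half the most. Time passes only in rows, so rows that repeat a pose let the fingers close, or fill a call up. It gives the time, the measured TCP pose, the force, the opening and the grip force at its end, in the units of the state.
- manip.get_obs(): the state, without advancing time (a new reading comes with each control period).
- cams.get_image(name): name is "scene" or "side" or "wrist"; returns a dict with "frame" (420x560x3 uint8, red, green, blue), "depth" (420x560 float32, mm along the optical axis (not along the pixel's ray), 0 where there is no reading), "fx", "fy", "cx", "cy" (pixels), "k1" (the pictures are not rectified: a ray, as slopes to the right and down, at radius r is drawn at 1 + k1 r^2 times it, then the intrinsics apply), "pose" (4x4, takes a point from camera to world coordinates). Camera axes: x right, y down, z forward; pixel columns grow to the right and rows downward; lengths in mm; the calibration is good to about 2 mm. A picture is of the moment at which its call begins.
- ticket.job_done(): hands the job in; it is judged then, once.
The state is a dict: "clock": time; "joint_positions": joint angles; "dq": joint speeds; "tau": joint torques, N m; "eef_pos": TCP position; "tool_rot": TCP orientation; "force": force on the tool from outside, world axes, zero at the start; "wrist_torque": the same for the moment, N m; "opening": finger opening in mm; "finger_force": force on a finger pad.
Only numpy, scipy, OpenCV 4.12 (cv2) and the standard library are available. Lean on these libraries where they do the work, as an engineer would, in place of code of your own. Each camera call takes 0.05 s, during which the arm holds its last target. There are 200 camera calls.

## Task

Clear the cutting mat: lift the supply basket by its handle, keeping it upright, and hang the handle fully home in both prongs of the spring-balanced swing arm. Lower it gently with the arm, never leaning on it, and let go only when the arm has sunk to where it carries the whole weight by itself, so that nothing drops or springs back. Leave the basket hanging still and level, and do not disturb the parcel, the tape roll or the brush cup.

Things in the scene. Friction and masses are not known exactly. Their poses are not given: they have to be found in the camera images.
- basket: Grey plastic basket, 110 (x) by 136 (y) by 55 mm high, packed with tape rolls, markers and a box (fixed in it, none above 64 mm), under a rigid steel arched handle. Origin: centre of the underside, z up. Weighs 0.31 to 0.81 kg, different every time. It stands on the bench, on the green cutting mat, and may have changed places with the parcel.
- basket_bar (a point): Centre of the handle's level top bar, 130 mm above the basket's underside; axes as the basket's. Round 10 mm rod along y, straight for 56 mm either side. Its middle 34 mm carries a black grip, 12 mm wide (x), 14 mm high; the prongs take the bare rod on both sides of the grip, so the hand can stay on the grip. The basket hangs level from this bar; both ways round are alike.
- yoke_seat (a point): Midway between the two prongs of the red yoke at the end of the swing arm: the centre of the handle bar lies here when fully home. x: level, away from the pole, the way the prongs point; y: across, from prong to prong; z up. The prongs go in under the arch of the handle from its side, over the basket's contents, so the basket comes from in front of the tips; then the bar goes down into the prongs.
- yoke_tip (a point): Midway between the upturned tips of the prongs, 18 mm in front of the seat and 7.5 mm above it; axes as yoke_seat's. The tips' tops are 18 mm above the seat. The prongs are 8 mm rods at y = +-34 mm, open between: level from a cross bar 80 mm behind the seat (rod centre 7.5 mm above it), then dipping at 50 degrees into a V (rod centre 14 mm below the seat) and up to the tip. Nothing else is higher.
- yoke: The yoke with its grey head, origin at its upper pin, 80 mm behind and 20 mm below the seat; axes as yoke_seat's. It hangs on a boom of parallel steel tubes, 280 mm from pin to pin, and always stays level. Unloaded the boom rises at 0.32 rad from the pole to the yoke. As it sinks, the yoke goes along an arc of 280 mm radius: down and outwards from the pole, past level down and back.
- yoke_pin (a point): The yoke's lower pin, 50 mm below the upper; axes as yoke_seat's. The boom's spring gives about 65 N per m of sinking (18 N per rad of the boom, stop at 0.62 rad); the basket sinks it by 0.16 to 0.45 rad. Little damping or friction: let go out of balance, it drops or springs up. The arm also swivels about its pole, 391 mm behind the seat: 0.3 N sideways at the seat turns it; it may end anywhere.
- parcel: Bystander: black wrapped block with a yellow band, 75 by 105 by 85 mm high, 0.6 kg, loose. Origin: centre of its underside.
- tape: Bystander: yellow roll of tape lying flat, 90 mm across, 25 mm high, loose. Origin: centre of its underside.
- brush_cup: Bystander: pale cup, 68 mm across, 85 mm high, with brushes up to 145 mm, loose. Origin: centre of its underside.

How it is judged:
By the outcome, as a careful person would: the job done as asked, in the order asked, and still so for the second after the job is handed in, with the robot touching nothing.
It also fails if it takes over 64 s, if anything falls off the work surface, if the arm or the gripper's body presses on something with over 40 N, if the wrist force passes 120 N, or if a joint passes its speed limit or range.

## Working session

There is one attempt and no reset: what is moved stays moved. The work goes in short steps, Python scripts to look and compute and a shell command to move; the robot and the scene stay as the last step left them, time stands still between calls to the robot, and variables do not carry over. Pictures are saved under pics/ and viewed, at most 10 in all, crops included, and the job is handed in when it is done.

```bash
ls; mkdir -p pics
cat > h.py <<'E'
import numpy as np, cv2
from rig import manip, cams
def grab(n, save=None):
    im=cams.get_image(n)
    if save: cv2.imwrite('pics/'+save, im['frame'][:,:,::-1])
    np.savez('/tmp/%s.npz'%n, **im)
    return im
def load(n): return dict(np.load('/tmp/%s.npz'%n))
def slopes(im,u,v):
    K=np.array([[im['fx'],0,im['cx']],[0,im['fy'],im['cy']],[0,0,1]],float)
    p=np.stack([np.ravel(u),np.ravel(v)],1).astype(float).reshape(-1,1,2)
    return cv2.undistortPoints(p,K,np.array([float(im['k1']),0,0,0,0])).reshape(-1,2)
def pts(im,u,v):
    s=slopes(im,u,v); u=np.ravel(u).astype(int); v=np.ravel(v).astype(int)
    d=im['depth'][v,u].astype(float)
    P=np.c_[s*d[:,None],d]; T=im['pose']
    return (P@T[:3,:3].T+T[:3,3])[d>0]
def plane(im,u,v,z):
    s=slopes(im,u,v); T=im['pose']; d=np.c_[s,np.ones(len(s))]@T[:3,:3].T
    return T[:3,3]+d*((z-T[2,3])/d[:,2])[:,None]
E
python3 - <<'E'
from h import *
a=grab('scene'); b=grab('side')
cv2.imwrite('pics/a.png',np.hstack([a['frame'],b['frame']])[:,:,::-1][:, :])
i=cv2.imread('pics/a.png'); cv2.imwrite('pics/a.png',np.vstack([cv2.resize(i[:,:560],(400,300)),cv2.resize(i[:,560:],(400,300))]))
cv2.imwrite('pics/s.png',a['frame'][:,:,::-1]);cv2.imwrite('pics/d.png',b['frame'][:,:,::-1])
for im in(a,b): print(im['fx'],im['k1'],im['pose'].round(2).tolist())
o=manip.get_obs();print({k:np.round(v,2).tolist() for k,v in o.items()})
E
```

```text
pics
393.9759572960737 0.03196118008639512 [[0.7, 0.46, -0.55, 1095.93], [0.72, -0.46, 0.52, -357.17], [-0.02, -0.76, -0.65, 760.84], [0.0, 0.0, 0.0, 1.0]]
523.5423432636144 -0.033155420649967654 [[0.77, -0.31, 0.56, -131.51], [-0.64, -0.38, 0.67, -762.55], [0.0, -0.87, -0.49, 830.24], [0.0, 0.0, 0.0, 1.0]]
{'clock': 0.1, 'joint_positions': [-74.57, 35.28, -0.72, 81.63, 0.46, 63.22, -2.32], 'dq': [-0.07, -0.06, -0.06, -0.11, 0.0, -0.03, 0.02], 'tau': [0.0, -46.0, 0.21, -16.62, -0.06, 0.02, 0.0], 'eef_pos': [189.27, 621.08, 217.61], 'tool_rot': [-179.87, 0.0, 163.05], 'force': [0.19, 0.99, -0.96], 'wrist_torque': [0.01, 0.02, -0.02], 'finger_force': 0.0, 'opening': 92.92}
```

View pics/s.png

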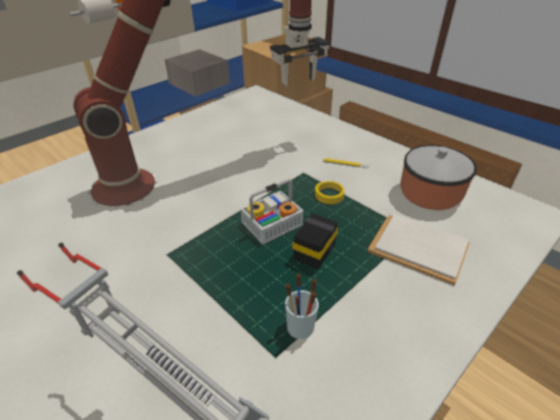

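View pics/d.png

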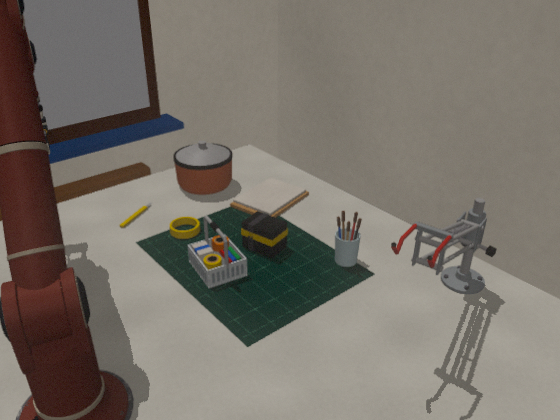

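The scene view shows the basket at about (272,212) with its handle grip at (272,188), the parcel at (316,238), the tape at (330,191), the cup at (302,312), and the red prongs at (80,256) and (40,287). In the side view the basket is at (218,260), the parcel at (265,234), and the prongs at (403,240) and (440,250).

Run:
```python
from h import *
def cloud(n,box):
    im=load(n); u,v=np.meshgrid(np.arange(box[0],box[2]),np.arange(box[1],box[3]))
    ok=im['depth'][v,u].ravel()>0
    u=u.ravel()[ok];v=v.ravel()[ok]
    return pts(im,u,v),im['frame'][v,u].astype(int),u,v
for n,bb,yb in(('scene',(235,170,310,245),(10,235,115,310)),('side',(180,205,255,290),(380,215,460,275))):
    P,c,u,v=cloud(n,bb)
    m=(P[:,2]>100)&(P[:,2]<150); Q=P[m]; dark=c[m].max(1)<60
    print(n,'handle',m.sum(),Q.mean(0).round(),Q.min(0).round(),Q.max(0).round(),'dark',dark.sum(),Q[dark].mean(0).round() if dark.any() else 0)
    T=Q[Q[:,2]>118]; print(' top',len(T),T.mean(0).round(), np.linalg.svd(T[:,:2]-T[:,:2].mean(0))[2][0] if len(T)>1 else 0)
    b=P[(P[:,2]>20)&(P[:,2]<62)]; r=cv2.minAreaRect(b[:,:2].astype(np.float32)); print(' body',r)
    P,c,u,v=cloud(n,yb)
    m=(c[:,0]>120)&(c[:,1]<80)&(c[:,2]<80); Q=P[m];U=np.c_[u,v][m]
    Q_=Q[Q[:,2]>100]; print(' red',m.sum(),len(Q_),Q_.min(0).round(),Q_.max(0).round())
    k=cv2.kmeans(Q_.astype(np.float32),2,None,(3,50,.1),5,0)[1].ravel()
    for j in(0,1):
        q=Q_[k==j]; r=cv2.fitLine(q[:,:2].astype(np.float32),cv2.DIST_HUBER,0,.01,.01).ravel(); t=(q[:,:2]-q[:,:2].mean(0))@r[:2]
        o=np.argsort(t); print('  prong',len(q),q.mean(0).round(),r.round(3),'ends',q[o[:6]].mean(0).round(),q[o[-6:]].mean(0).round(),'z',np.percentile(q[:,2],[2,98]).round())
```

```text
scene handle 246 [478. 210. 128.] [462. 146. 101.] [493. 283. 137.] dark 29 [481. 214. 132.]
 top 210 [478. 210. 131.] [-0.18199596 -0.98329928]
 body ((524.6062622070312, 205.55230712890625), (139.204345703125, 212.07574462890625), 80.157470703125)
 red 279 279 [ 532. -362.  293.] [ 632. -274.  315.]
  prong 124 [ 570. -286.  309.] [ 9.74000e-01  2.28000e-01  5.71104e+02 -2.86119e+02] ends [ 533. -295.  310.] [ 615. -276.  313.] z [294. 315.]
  prong 155 [ 587. -352.  309.] [ 9.74000e-01  2.27000e-01  5.86434e+02 -3.51896e+02] ends [ 548. -361.  310.] [ 630. -341.  313.] z [296. 314.]
side handle 206 [469. 203. 126.] [455. 142. 100.] [487. 279. 138.] dark 54 [470. 211. 132.]
 top 160 [469. 202. 131.] [-0.16209511 -0.98677514]
 body ((552.5613403320312, 278.97772216796875), (343.7713928222656, 235.7604522705078), 69.2197265625)
 red 176 173 [ 540. -359.  294.] [ 632. -274.  316.]
  prong 79 [ 573. -286.  308.] [ 9.74000e-01  2.25000e-01  5.73346e+02 -2.86285e+02] ends [ 546. -293.  297.] [ 615. -276.  312.] z [297. 314.]
  prong 94 [ 590. -352.  310.] [ 9.76000e-01  2.19000e-01  5.90012e+02 -3.52360e+02] ends [ 564. -359.  297.] [ 629. -343.  314.] z [295. 316.]
```

Run:
```python
import cv2,numpy as np
a=cv2.imread('pics/s.png');b=cv2.imread('pics/d.png')
f=lambda i,x,y,w,h:cv2.resize(i[y:y+h,x:x+w],(400,300),interpolation=cv2.INTER_CUBIC)
cv2.imwrite('pics/c.png',np.vstack([np.hstack([f(a,230,165,100,75),f(b,180,205,100,75)]),np.hstack([f(a,10,235,120,90),f(b,380,205,120,90)])]))
```

```text
(no output)
```

View pics/c.png

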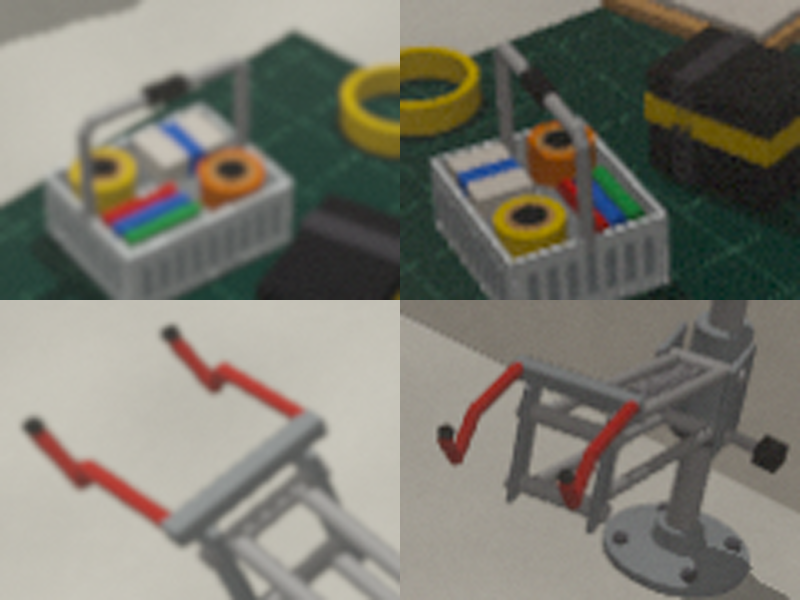

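The crop confirms one bar with a black grip, basket turned about −10°, and prongs pointing toward the robot (tips at roughly (540,-328)). I'll move above the basket.

```bash
cat >> h.py <<'E'
from scipy.spatial.transform import Rotation as Ro
def go(x,y,z,yaw,o=None):
    "shift in tool axes (m) and roll (deg) to a tool-down TCP pose"
    o=o or manip.get_obs(); R=Ro.from_euler('xyz',o['tool_rot'],degrees=True)
    d=R.inv().apply(np.array([x,y,z])-o['eef_pos'])/1000
    r=-((yaw-o['tool_rot'][2]+180)%360-180)
    print('shift',d.round(4),'roll',round(r,2)); return d,r
E
python3 -m jog '[{"x":-0.035,"y":-0.028,"z":-0.005,"roll":8},{"x":-0.075,"y":-0.06,"z":-0.01,"roll":16},{"x":-0.115,"y":-0.09,"z":-0.015,"roll":24},{"x":-0.155,"y":-0.122,"z":-0.02,"roll":32},{"x":-0.195,"y":-0.155,"z":-0.02,"roll":40}]' 0.07
python3 -c "
from h import *
go(473,208,235,80)"
```

```text
clock: 0.72
eef_pos: [331.6, 415.2, 238.8]
tool_rot: [180.0, -0.0, 122.8]
force: [0.7, 0.1, -0.1]
opening: 70.1
finger_force: 0.0
shift [-0.2508  0.0066  0.0037] roll 42.8
```

```bash
python3 -m jog '[{"x":-0.05,"y":0.001,"z":0,"roll":9},{"x":-0.1,"y":0.003,"z":0,"roll":18},{"x":-0.155,"y":0.004,"z":0,"roll":27},{"x":-0.205,"y":0.005,"z":0,"roll":36},{"x":-0.25,"y":0.0065,"z":0,"roll":43}]'
python3 -c "
from h import *
go(473,208,235,80)
a=grab('wrist','w.png'); print(a['pose'].round(2).tolist(),a['fx'])
v,u=np.mgrid[0:420:2,0:560:2];v=v.ravel();u=u.ravel();k=a['depth'][v,u]>0
P=pts(a,u[k],v[k]); c=a['frame'][v[k],u[k]].astype(int)
o=manip.get_obs()
m=(P[:,2]>115)&(P[:,2]<145)&(np.hypot(P[:,0]-473,P[:,1]-208)<90);Q=P[m];C=c[m]
print(m.sum(),Q.mean(0),Q.min(0),Q.max(0),np.linalg.svd(Q[:,:2]-Q[:,:2].mean(0),full_matrices=False)[2][0])
D=Q[C.max(1)<60];print(len(D),D.mean(0),D.min(0),D.max(0))
print(cv2.minAreaRect(Q[:,:2].astype(np.float32)))
"
```

```text
clock: 1.35
eef_pos: [473.2, 208.8, 238.4]
tool_rot: [-180.0, 0.0, 79.8]
force: [0.2, 0.2, -0.4]
opening: 69.8
finger_force: 0.0
shift [-0.0009 -0.      0.0034] roll -0.23
[[0.98, -0.17, -0.05, 487.4], [-0.18, -0.94, -0.29, 288.87], [0.0, 0.29, -0.96, 405.84], [0.0, 0.0, 0.0, 1.0]] 343.94258692706524
501 [474.0316796  220.71719682 135.54022218] [458.44708299 147.75390693 116.60794354] [488.73540647 282.20786665 140.05447871] [-0.17750532 -0.98411984]
90 [475.06773435 213.35982739 137.97047271] [469.18466202 198.57639718 136.06984264] [480.70197819 229.15098856 139.64502463]
((472.9493408203125, 215.114990234375), (135.9585723876953, 11.555651664733887), 79.72314453125)
```

View pics/w.png

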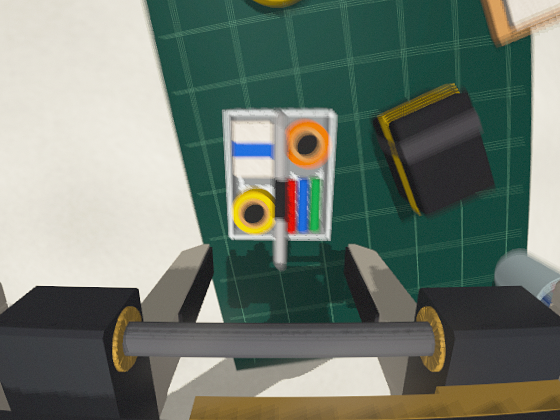

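The wrist view shows the grip at (282,200), straight between the fingers. The parcel at (435,150) is well clear.

```bash
python3 -m jog '[{"x":0.003,"y":0,"z":0.03,"roll":0},{"x":0.005,"y":0,"z":0.06,"roll":0},{"x":0.005,"y":0,"z":0.09,"roll":0},{"x":0.005,"y":0,"z":0.115,"roll":0},{"x":0.005,"y":0,"z":0.127,"roll":0}]' 
python3 -m jog '[{"x":0,"y":0,"z":0,"roll":0},{"x":0,"y":0,"z":0,"roll":0},{"x":0,"y":0,"z":0,"roll":0},{"x":0,"y":0,"z":0,"roll":0},{"x":0,"y":0,"z":0,"roll":0}]' 0
python3 -c "
from h import *
print(manip.get_obs())"
```

```text
clock: 2.02
eef_pos: [472.4, 215.5, 110.1]
tool_rot: [-179.9, 0.1, 80.1]
force: [0.2, -0.0, 0.2]
opening: 69.6
finger_force: 0.0
clock: 2.65
eef_pos: [473.6, 215.7, 112.0]
tool_rot: [180.0, -0.0, 80.1]
force: [-0.9, -0.3, -0.2]
opening: 24.3
finger_force: 0.0
{'clock': 2.65, 'joint_positions': array([-40.29023157,  33.09062716,  20.21708242, 110.48404439,
       -17.32355723,  39.3367519 , -19.52657391]), 'dq': array([ 0.0197477 ,  0.12648797, -0.08064118,  0.12295466, -0.06597001,
        0.00361894,  0.05408027]), 'tau': array([-9.65023683e-04, -3.77596450e+01,  3.60860758e+00, -1.13160655e+01,
       -4.34533053e-02, -1.34358337e-02, -3.38829104e-04]), 'eef_pos': array([473.59501702, 215.65073637, 111.95048358]), 'tool_rot': array([ 1.79977166e+02, -2.00646445e-02,  8.00592605e+01]), 'force': array([-0.93760417, -0.26277988, -0.16445912]), 'wrist_torque': array([-0.11073384,  0.07739732, -0.02795063]), 'finger_force': 0.0, 'opening': 24.265273966298448}
```

```bash
python3 -m jog '[{"x":0,"y":0,"z":0,"roll":0},{"x":0,"y":0,"z":0,"roll":0},{"x":0,"y":0,"z":0,"roll":0},{"x":0,"y":0,"z":0,"roll":0},{"x":0,"y":0,"z":0,"roll":0}]' 
python3 -m jog '[{"x":0,"y":0,"z":-0.004,"roll":0},{"x":0,"y":0,"z":-0.01,"roll":0},{"x":0,"y":0,"z":-0.02,"roll":0},{"x":0,"y":0,"z":-0.03,"roll":0},{"x":0,"y":0,"z":-0.035,"roll":0}]'
```

```text
clock: 3.28
eef_pos: [473.3, 215.6, 111.7]
tool_rot: [-180.0, 0.0, 80.1]
force: [-1.1, -0.0, 2.3]
opening: 11.8
finger_force: 30.0
clock: 3.9
eef_pos: [474.0, 215.7, 147.7]
tool_rot: [179.9, -0.1, 80.0]
force: [-0.8, -0.7, -4.2]
opening: 11.8
finger_force: 30.0
```

```bash
python3 -m jog '[{"x":0,"y":0,"z":-0.01,"roll":0},{"x":0,"y":0,"z":-0.025,"roll":0},{"x":0,"y":0,"z":-0.045,"roll":0},{"x":0,"y":0,"z":-0.065,"roll":0},{"x":0,"y":0,"z":-0.085,"roll":0}]'
python3 -m jog '[{"x":0,"y":0,"z":-0.025,"roll":0},{"x":0,"y":0,"z":-0.05,"roll":0},{"x":0,"y":0,"z":-0.075,"roll":0},{"x":0,"y":0,"z":-0.09,"roll":0},{"x":0,"y":0,"z":-0.1,"roll":0}]'
python3 - <<'E'
from h import *
go(435,-352,335,103)
x=np.array([-.974,-.226]);S=np.array([552,-325]);y=np.array([.226,-.974])
for n,yb in(('scene',(10,235,115,310)),('side',(380,215,460,275))):
    im=load(n);u,v=np.meshgrid(np.arange(yb[0],yb[2]),np.arange(yb[1],yb[3]));u=u.ravel();v=v.ravel()
    k=im['depth'][v,u]>0;u=u[k];v=v[k];P=pts(im,u,v);c=im['frame'][v,u].astype(int)
    L=np.c_[(P[:,:2]-S)@x,(P[:,:2]-S)@y,P[:,2]]
    m=(P[:,2]>270)&(L[:,0]>0)&(L[:,0]<40)&(abs(L[:,1])<55)
    dk=m&(c.max(1)<90)
    for s in(-1,1):
        q=L[dk&(L[:,1]*s>0)];print(n,'cap',len(q),q.mean(0).round(1),q[:,0].max().round(),q[:,2].max().round(1))
        r=(c[:,0]>120)&(c[:,1]<80)&(P[:,2]>250)&(L[:,1]*s>0); q=L[r]
        g=q[(q[:,0]>-65)&(q[:,0]<-35)]; print('  level part',len(g),np.median(g,0).round(1),'lowest',q[np.argsort(q[:,2])[:6]].mean(0).round(1))
E
```

```text
clock: 4.53
eef_pos: [473.4, 215.4, 233.1]
tool_rot: [180.0, -0.0, 80.0]
force: [-0.6, 0.4, -5.1]
opening: 11.6
finger_force: 30.0
clock: 5.15
eef_pos: [473.4, 215.3, 333.0]
tool_rot: [179.9, -0.0, 80.0]
force: [0.0, -0.3, -5.2]
opening: 11.5
finger_force: 30.0
shift [-0.5654  0.0604 -0.0024] roll -22.97
scene cap 10 [ 12.6 -33.6 317.2] 15.0 319.6
  level part 41 [-50.2 -33.7 313.2] lowest [ -1.2 -33.2 294.4]
scene cap 13 [ 13.3  33.7 316.9] 16.0 318.2
  level part 51 [-50.5  33.8 312.8] lowest [ -1.4  34.4 294.7]
side cap 27 [ 17.3 -32.3 309.7] 23.0 318.2
  level part 21 [-50.7 -32.8 312.1] lowest [ -3.3 -33.  296.6]
side cap 34 [ 16.2  35.2 309.3] 24.0 320.2
  level part 28 [-48.   35.7 313.7] lowest [ -5.6  35.2 296.3]
```

```bash
python3 -m jog '[{"x":-0.01,"y":0.001,"z":0,"roll":0},{"x":-0.035,"y":0.004,"z":0,"roll":0},{"x":-0.075,"y":0.008,"z":0,"roll":0},{"x":-0.12,"y":0.013,"z":0,"roll":0},{"x":-0.165,"y":0.018,"z":0,"roll":0}]'
python3 -m jog '[{"x":-0.045,"y":0.005,"z":0,"roll":0},{"x":-0.09,"y":0.01,"z":0,"roll":0},{"x":-0.135,"y":0.015,"z":0,"roll":0},{"x":-0.18,"y":0.02,"z":0,"roll":0},{"x":-0.225,"y":0.024,"z":0,"roll":0}]'
python3 -m jog '[{"x":-0.045,"y":0.005,"z":0,"roll":-4},{"x":-0.09,"y":0.01,"z":0,"roll":-9},{"x":-0.13,"y":0.014,"z":0,"roll":-14},{"x":-0.16,"y":0.017,"z":0,"roll":-19},{"x":-0.175,"y":0.018,"z":0,"roll":-23}]'
python3 - <<'E'
from h import *
go(435,-352,315,103); print(manip.get_obs()['joint_positions'].round())
im=grab('side','d2.png');grab('wrist','w2.png')
E
```

```text
clock: 5.78
eef_pos: [461.6, 47.5, 331.0]
tool_rot: [-179.9, 0.1, 80.0]
force: [0.8, 0.7, -5.9]
opening: 11.9
finger_force: 30.0
clock: 6.4
eef_pos: [446.1, -177.6, 331.0]
tool_rot: [-179.9, -0.0, 80.0]
force: [0.3, -0.3, -5.3]
opening: 11.5
finger_force: 30.0
clock: 7.02
eef_pos: [432.6, -353.8, 330.6]
tool_rot: [-179.8, -0.0, 102.9]
force: [-0.0, 1.4, -5.0]
opening: 11.6
finger_force: 30.0
shift [0.0012 0.0028 0.0156] roll -0.05
[ 16.  24.  32.  87. -13.  73.  63.]
```

View pics/d2.png

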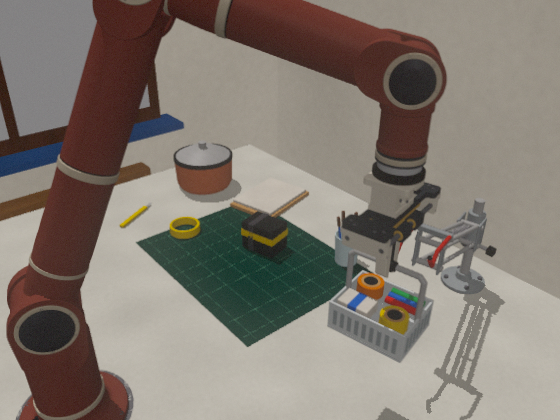

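View pics/w2.png

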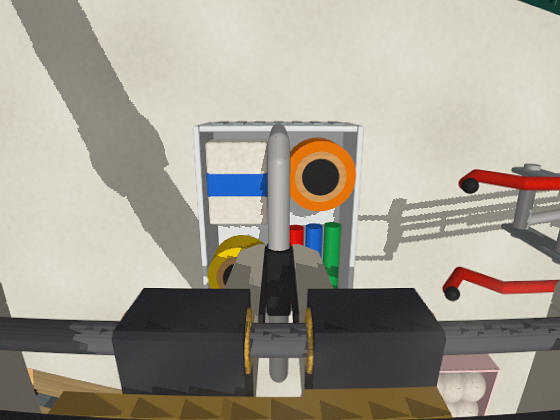

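The basket hangs level and upright in the side view (380,315). In the wrist view the prong tips are at (469,185) and (452,293), ahead of the basket. I'll check the tips from here.

Run:
```python
from h import *
im=load('wrist'); 
p=plane(im,[469,452],[185,293],318); print(p.round(1))
f=im['frame'].astype(int);g=(f[:,:,0]>150)&(f[:,:,1]<70)&(f[:,:,2]<70); g[:,:430]=0
v,u=np.nonzero(g);P=pts(im,u,v);P=P[P[:,2]>270]
S=np.array([552,-325]);x=np.array([-.974,-.226]);y=np.array([.226,-.974])
L=np.c_[(P[:,:2]-S)@x,(P[:,:2]-S)@y,P[:,2]]
for s in(-1,1):
    q=L[L[:,1]*s>0]; print(len(q),np.median(q,0).round(1),q[:,0].max(),np.polyfit(q[:,0],q[:,1],1).round(3),np.percentile(q[:,2],[2,50,98]).round(1))
print(((p[:,:2]-S)@np.c_[x,y]).round(1))
```

```text
[[ 525.3 -295.1  318. ]
 [ 541.3 -360.7  318. ]]
883 [-15.1 -35.7 312.4] 13.345805458877996 [-2.9000e-02 -3.6048e+01] [296.  312.4 315.8]
942 [-18.6  31.5 312.9] 14.990959265578574 [-7.0000e-03  3.1648e+01] [295.6 312.9 315.8]
[[ 19.2 -35.1]
 [ 18.5  32.3]]
```

```bash
python3 -m jog '[{"x":0.001,"y":0.002,"z":0.004,"roll":0},{"x":0.002,"y":0.005,"z":0.009,"roll":0},{"x":0.002,"y":0.012,"z":0.013,"roll":0},{"x":0.002,"y":0.022,"z":0.014,"roll":0},{"x":0.002,"y":0.032,"z":0.014,"roll":0}]'
python3 -c "
from h import *
go(551.2,-323,316,103)"
```

```text
clock: 7.75
eef_pos: [466.9, -341.5, 317.6]
tool_rot: [180.0, -0.0, 103.1]
force: [0.1, -0.1, -4.4]
opening: 11.1
finger_force: 30.0
shift [-0.0011  0.0863  0.0016] roll 0.11
```

```bash
python3 -m jog '[{"x":0,"y":0.01,"z":0.001,"roll":0},{"x":-0.001,"y":0.02,"z":0.001,"roll":0},{"x":-0.001,"y":0.032,"z":0.001,"roll":0},{"x":-0.001,"y":0.042,"z":0.001,"roll":0},{"x":-0.001,"y":0.05,"z":0.001,"roll":0}]'
python3 -m jog '[{"x":0,"y":0.01,"z":0,"roll":0},{"x":0,"y":0.02,"z":0,"roll":0},{"x":0,"y":0.03,"z":0,"roll":0},{"x":0,"y":0.035,"z":0,"roll":0},{"x":0,"y":0.036,"z":0,"roll":0}]'
python3 - <<'E'
from h import *
go(551.2,-323,316,103); print(manip.get_obs()['force'])
a=grab('scene');b=grab('side');w=grab('wrist')
f=lambda i,x,y,w,h:cv2.resize(i['frame'][y:y+h,x:x+w,::-1],(400,300),interpolation=cv2.INTER_CUBIC)
cv2.imwrite('pics/c2.png',np.vstack([np.hstack([f(a,0,220,160,120),f(b,360,190,160,120)]),np.hstack([f(w,0,0,560,420),f(a,0,0,560,420)])]))
E
```

```text
clock: 8.38
eef_pos: [515.4, -331.5, 316.6]
tool_rot: [-180.0, -0.0, 103.1]
force: [0.3, -0.2, -5.4]
opening: 12.0
finger_force: 30.0
clock: 9.0
eef_pos: [550.0, -323.5, 316.5]
tool_rot: [-180.0, -0.0, 103.1]
force: [0.2, 0.1, -6.0]
opening: 11.5
finger_force: 30.0
shift [0.0002 0.0013 0.0005] roll 0.08
[ 0.2108915   0.13582025 -5.98619079]
```

View pics/c2.png

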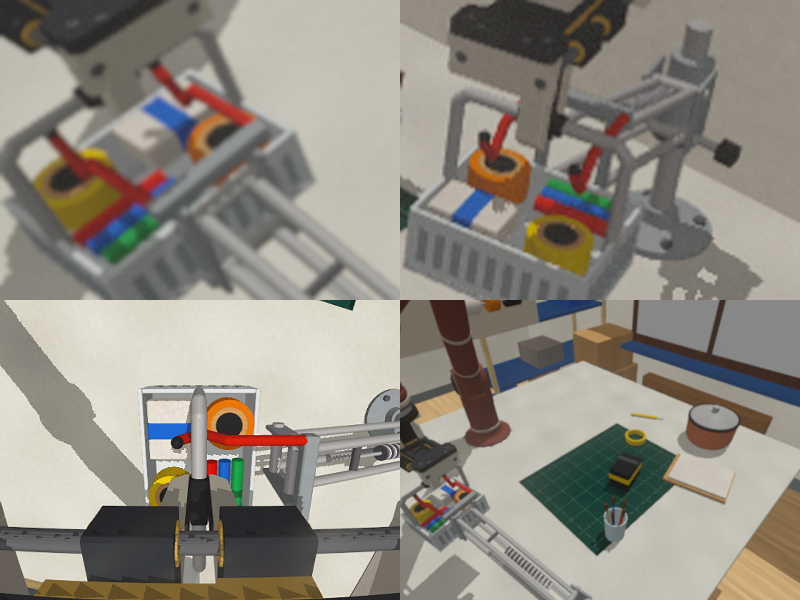

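Both prongs pass under the arch and over the contents, with the bar above the V's. I'll lower it into the V's, then follow the arc.

```bash
python3 -m jog '[{"x":0,"y":0.001,"z":0.006,"roll":0},{"x":0,"y":0.001,"z":0.013,"roll":0},{"x":0,"y":0.001,"z":0.02,"roll":0},{"x":0,"y":0.001,"z":0.026,"roll":0},{"x":0,"y":0.001,"z":0.03,"roll":0}]'
python3 -m jog '[{"x":0,"y":0,"z":0.001,"roll":0},{"x":0,"y":0,"z":0.003,"roll":0},{"x":0,"y":-0.001,"z":0.006,"roll":0},{"x":0,"y":-0.002,"z":0.009,"roll":0},{"x":0,"y":-0.003,"z":0.012,"roll":0}]'
python3 - <<'E'
from h import *
print(manip.get_obs()['force'],manip.get_obs()['wrist_torque'])
w=grab('wrist');a=grab('scene');b=grab('side')
f=lambda i,x,y,w,h:cv2.resize(i['frame'][y:y+h,x:x+w,::-1],(400,300),interpolation=cv2.INTER_CUBIC)
cv2.imwrite('pics/c3.png',np.vstack([np.hstack([f(a,0,220,160,120),f(b,360,190,160,120)]),np.hstack([f(w,200,100,240,180),f(b,400,205,80,60)])]))
E
```

```text
clock: 9.78
eef_pos: [550.6, -323.3, 286.0]
tool_rot: [-180.0, -0.0, 103.0]
force: [-1.0, -0.4, -5.2]
opening: 11.6
finger_force: 30.0
clock: 10.4
eef_pos: [548.1, -324.1, 274.6]
tool_rot: [180.0, 0.0, 103.1]
force: [1.3, -0.7, -5.2]
opening: 11.6
finger_force: 30.0
[ 1.28246051 -0.68531493 -5.17139887] [-0.13322928 -0.22133726  0.00815495]
```

View pics/c3.png

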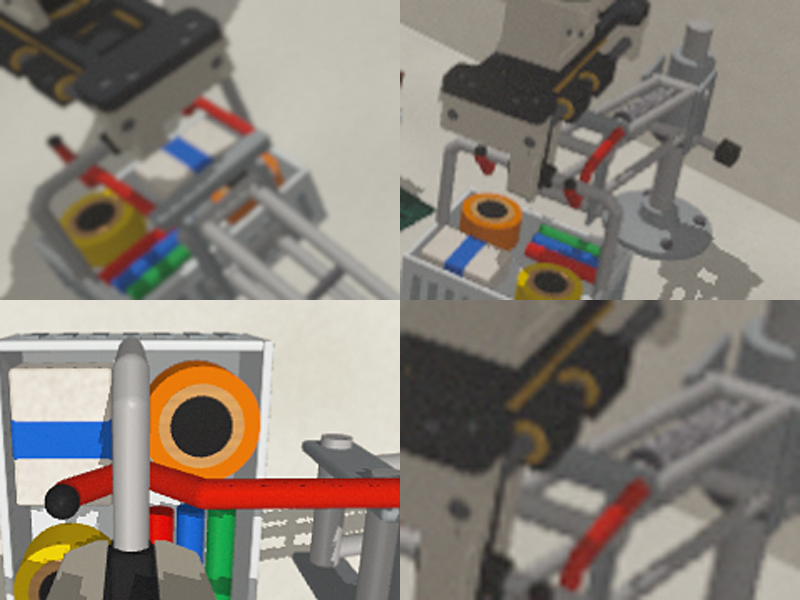

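The bar lies in the V of the visible prong (wrist crop, about (130,470)). I'll keep following the arc and average the force during a pause.

```bash
cat >> h.py <<'E'
def rest(n=12):
    F=[];P=[];T=[]
    for i in range(n):
        im=cams.get_image('wrist'); o=manip.get_obs(); F.append(o['force']);P.append(o['eef_pos']);T.append(o['wrist_torque'])
    print('clk',round(o['clock'],2),'F',np.mean(F,0).round(2),'sd',np.std(F,0).round(2),'tq',np.mean(T,0).round(3),'P',np.mean(P,0).round(1))
    f=im['frame'].astype(int);g=(f[:,:,0]>140)&(f[:,:,1]<70)&(f[:,:,2]<70);v,u=np.nonzero(g);Q=pts(im,u,v)
    d=Q[:,:2]-np.mean(P,0)[:2]; t=np.radians(o['tool_rot'][2]); X=-(d@[np.sin(t),-np.cos(t)]);Y=-(d@[np.cos(t),np.sin(t)])
    bar=np.mean(P,0)[2]+18.3; m=(abs(abs(Y)-34)<8)&(Q[:,2]>bar-40)
    k=m&(X<-35)&(X>-65); print('level rod z-bar (home 11.5-12):',k.sum(),np.median(Q[k,2]-bar).round(1),'y',np.median(Y[k]).round(1),'slope',np.polyfit(X[k],Y[k],1)[0].round(3),'tip X(red max ~14)',X[m].max().round(1))
    return im
E
python3 -m jog '[{"x":0,"y":-0.002,"z":0.007,"roll":0},{"x":0,"y":-0.004,"z":0.014,"roll":0},{"x":0,"y":-0.0055,"z":0.021,"roll":0},{"x":0,"y":-0.007,"z":0.028,"roll":0},{"x":0,"y":-0.008,"z":0.034,"roll":0}]'
python3 -c "
from h import *
rest()"
```

```text
clock: 11.18
eef_pos: [540.6, -325.8, 240.5]
tool_rot: [179.9, 0.0, 103.1]
force: [3.4, 1.0, -3.2]
opening: 11.8
finger_force: 30.0
clk 11.78 F [ 4.33  1.26 -3.25] sd [0.64 0.44 0.43] tq [ 0.185 -0.891  0.027] P [ 540.5 -325.6  240.7]
level rod z-bar (home 11.5-12): 1200 12.0 y -34.6 slope 0.006 tip X(red max ~14) 17.3
```

Home by height (12.0), but it pushes about 4.5 N toward the pole, so the bar is slightly too far out. I'll ease it.

```bash
python3 -m jog '[{"x":0,"y":0.0003,"z":0.001,"roll":0},{"x":0,"y":0.0006,"z":0.002,"roll":0},{"x":0,"y":0.001,"z":0.003,"roll":0},{"x":0,"y":0.001,"z":0.004,"roll":0},{"x":0,"y":0.001,"z":0.005,"roll":0}]'
python3 -c "
from h import *
rest(8)"
```

```text
clock: 12.4
eef_pos: [540.1, -326.1, 235.5]
tool_rot: [-179.9, -0.0, 103.0]
force: [1.4, 0.6, -1.2]
opening: 11.9
finger_force: 30.0
clk 12.8 F [ 1.23  0.54 -2.63] sd [0.43 0.57 0.35] tq [-0.006 -0.204  0.038] P [ 540.3 -326.1  235.6]
level rod z-bar (home 11.5-12): 1206 12.4 y -34.9 slope 0.009 tip X(red max ~14) 17.8
```

```bash
python3 -m jog '[{"x":0,"y":0,"z":0.005,"roll":0},{"x":0,"y":-0.0005,"z":0.01,"roll":0},{"x":0,"y":-0.001,"z":0.015,"roll":0},{"x":0,"y":-0.0014,"z":0.02,"roll":0},{"x":0,"y":-0.0016,"z":0.024,"roll":0}]'
python3 -c "
from h import *
rest(12)"
```

```text
clock: 13.42
eef_pos: [539.0, -326.3, 211.4]
tool_rot: [-180.0, 0.0, 103.0]
force: [-0.5, 0.4, -0.6]
opening: 11.8
finger_force: 30.0
clk 14.03 F [-1.    0.22 -0.84] sd [0.54 0.54 0.44] tq [-0.056  0.259  0.023] P [ 539.  -326.1  211.6]
level rod z-bar (home 11.5-12): 1212 13.5 y -35.0 slope -0.005 tip X(red max ~14) 17.9
```

```bash
python3 -m jog '[{"x":0,"y":-0.0002,"z":0.002,"roll":0},{"x":0,"y":-0.0004,"z":0.004,"roll":0},{"x":0,"y":-0.0006,"z":0.006,"roll":0},{"x":0,"y":-0.0008,"z":0.007,"roll":0},{"x":0,"y":-0.0008,"z":0.008,"roll":0}]'
python3 -c "
from h import *
rest(20)"
```

```text
clock: 14.65
eef_pos: [538.7, -326.4, 203.7]
tool_rot: [180.0, 0.0, 103.1]
force: [-1.2, -0.8, -0.6]
opening: 11.7
finger_force: 30.0
clk 15.65 F [-0.99 -0.4  -0.65] sd [0.43 0.52 0.52] tq [-0.169  0.243  0.015] P [ 538.7 -326.2  203.7]
level rod z-bar (home 11.5-12): 1239 13.5 y -35.1 slope -0.001 tip X(red max ~14) 17.8
```

```bash
python3 -m jog '[{"x":0,"y":-0.0002,"z":0.001,"roll":0},{"x":0,"y":-0.0004,"z":0.002,"roll":0},{"x":0,"y":-0.0006,"z":0.003,"roll":0},{"x":0,"y":-0.0008,"z":0.004,"roll":0},{"x":0,"y":-0.0008,"z":0.005,"roll":0}]'
python3 -c "
from h import *
rest(20)"
```

```text
clock: 16.27
eef_pos: [538.5, -326.2, 198.8]
tool_rot: [179.9, 0.0, 103.1]
force: [0.7, 0.0, 0.2]
opening: 11.8
finger_force: 30.0
clk 17.27 F [ 2.81  0.56 -0.38] sd [1.   0.57 0.54] tq [ 0.041 -0.55   0.006] P [ 538.4 -326.2  198.7]
level rod z-bar (home 11.5-12): 1236 13.6 y -35.0 slope 0.001 tip X(red max ~14) 17.5
```

```bash
python3 -m jog '[{"x":0,"y":0.0003,"z":0.001,"roll":0},{"x":0,"y":0.0005,"z":0.002,"roll":0},{"x":0,"y":0.0005,"z":0.003,"roll":0},{"x":0,"y":0.0005,"z":0.003,"roll":0},{"x":0,"y":0.0005,"z":0.003,"roll":0}]'
python3 -c "
from h import *
rest(24)"
```

```text
clock: 17.9
eef_pos: [538.3, -326.2, 195.6]
tool_rot: [-180.0, -0.0, 103.1]
force: [3.4, 1.3, 0.2]
opening: 11.7
finger_force: 30.0
clk 19.1 F [3.58 1.26 0.07] sd [0.39 0.46 0.45] tq [ 0.184 -0.719  0.023] P [ 538.3 -326.3  195.7]
level rod z-bar (home 11.5-12): 1240 13.6 y -35.1 slope 0.004 tip X(red max ~14) 17.4
```

```bash
python3 -m jog '[{"x":0,"y":0.0005,"z":0,"roll":0},{"x":0,"y":0.001,"z":0,"roll":0},{"x":0,"y":0.001,"z":0,"roll":0},{"x":0,"y":0.001,"z":0,"roll":0},{"x":0,"y":0.001,"z":0,"roll":0}]'
python3 -c "
from h import *
rest(24)"
```

```text
clock: 19.73
eef_pos: [538.5, -326.4, 195.5]
tool_rot: [-179.9, -0.0, 103.0]
force: [0.8, 0.1, 1.4]
opening: 11.9
finger_force: 30.0
clk 20.93 F [-2.09 -0.11  0.2 ] sd [1.09 0.53 0.46] tq [-0.129  0.48   0.031] P [ 538.6 -326.4  195.6]
level rod z-bar (home 11.5-12): 1244 13.6 y -35.1 slope 0.007 tip X(red max ~14) 18.1
```

```bash
python3 -m jog '[{"x":0,"y":-0.0002,"z":-0.0005,"roll":0},{"x":0,"y":-0.0004,"z":-0.001,"roll":0},{"x":0,"y":-0.0004,"z":-0.0015,"roll":0},{"x":0,"y":-0.0004,"z":-0.0015,"roll":0},{"x":0,"y":-0.0004,"z":-0.0015,"roll":0}]'
python3 - <<'E'
from h import *
w=rest(24);a=grab('scene');b=grab('side')
f=lambda i,x,y,w,h:cv2.resize(i['frame'][y:y+h,x:x+w,::-1],(400,300),interpolation=cv2.INTER_CUBIC)
cv2.imwrite('pics/c4.png',np.vstack([np.hstack([f(a,0,240,160,120),f(b,360,220,160,120)]),np.hstack([f(w,0,0,560,420),f(w,200,100,240,180)])]))
E
```

```text
clock: 21.55
eef_pos: [538.7, -326.3, 197.2]
tool_rot: [-180.0, 0.0, 103.0]
force: [-4.3, -0.9, 0.0]
opening: 11.5
finger_force: 30.0
clk 22.75 F [-4.75 -1.18  0.22] sd [0.57 0.51 0.51] tq [-0.376  1.102  0.027] P [ 538.7 -326.3  197.1]
level rod z-bar (home 11.5-12): 1235 13.6 y -35.1 slope 0.001 tip X(red max ~14) 17.8
```

View pics/c4.png

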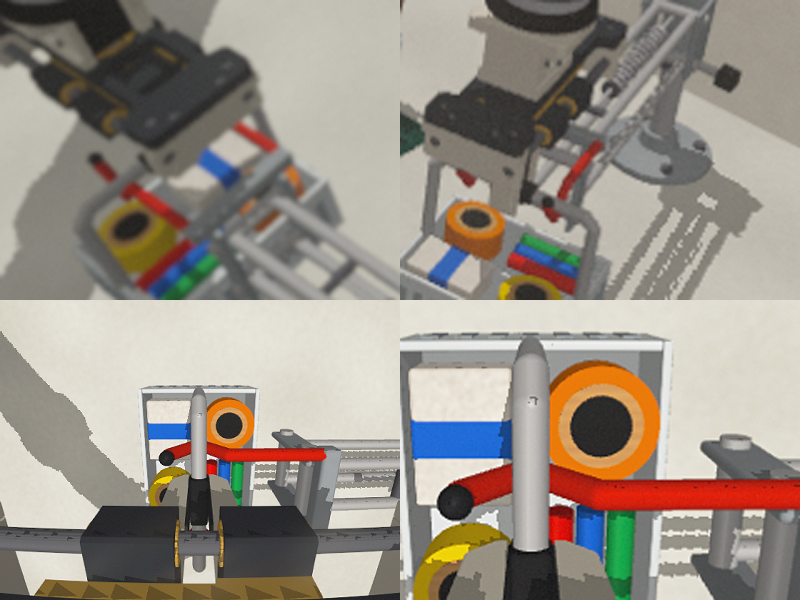

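The bar is seated in the V in the wrist view. About 5 N of sideways residual remains, so I'll relax it by half a millimetre and let it settle.

```bash
python3 -m jog '[{"x":0,"y":-0.0003,"z":0,"roll":0},{"x":0,"y":-0.0005,"z":0,"roll":0},{"x":0,"y":-0.0005,"z":0,"roll":0},{"x":0,"y":-0.0005,"z":0,"roll":0},{"x":0,"y":-0.0005,"z":0,"roll":0}]'
python3 -c "
from h import *
rest(16);rest(16)"
```

```text
clock: 23.48
eef_pos: [538.6, -326.2, 197.2]
tool_rot: [180.0, 0.0, 103.1]
force: [-3.8, -1.0, -0.2]
opening: 12.1
finger_force: 30.0
clk 24.27 F [-3.34 -0.96 -0.04] sd [0.62 0.64 0.43] tq [-0.26   0.757  0.031] P [ 538.6 -326.2  197.2]
level rod z-bar (home 11.5-12): 1230 13.6 y -35.0 slope 0.002 tip X(red max ~14) 18.2
clk 25.07 F [-2.65 -0.62  0.02] sd [0.44 0.45 0.41] tq [-0.207  0.617  0.026] P [ 538.6 -326.2  197.2]
level rod z-bar (home 11.5-12): 1235 13.6 y -35.0 slope 0.001 tip X(red max ~14) 17.8
```

```bash
python3 -m jog '[{"x":0,"y":-0.0003,"z":0,"roll":0},{"x":0,"y":-0.0003,"z":0,"roll":0},{"x":0,"y":-0.0003,"z":0,"roll":0},{"x":0,"y":-0.0003,"z":0,"roll":0},{"x":0,"y":-0.0003,"z":0,"roll":0}]'
python3 -m jog '[{"x":0,"y":0,"z":0,"roll":0},{"x":0,"y":0,"z":0,"roll":0},{"x":0,"y":0,"z":0,"roll":0},{"x":0,"y":0,"z":0,"roll":0},{"x":0,"y":0,"z":0,"roll":0}]'
python3 -c "
from h import *
rest(16)"
```

```text
clock: 25.7
eef_pos: [538.5, -326.2, 197.3]
tool_rot: [180.0, 0.0, 103.1]
force: [0.0, 0.1, 0.1]
opening: 11.7
finger_force: 30.0
clock: 26.32
eef_pos: [538.5, -326.2, 197.2]
tool_rot: [180.0, 0.0, 103.1]
force: [0.6, -0.3, -0.1]
opening: 12.1
finger_force: 30.0Traceback (most recent call last):
  File "<string>", line 3, in <module>
    rest(16)
    ~~~~^^^^
  File "h.py", line 31, in rest
    im=cams.get_image('wrist'); o=manip.get_obs(); F.append(o['force']);P.append(o['eef_pos']);T.append(o['wrist_torque'])
ValueError: 200 camera calls are used up
```

Camera calls are used up, but the bar is seated and all forces are near zero. Releasing.

```bash
python3 -m jog '[{"x":0,"y":0,"z":0,"roll":0},{"x":0,"y":0,"z":0,"roll":0},{"x":0,"y":0,"z":0,"roll":0},{"x":0,"y":0,"z":0,"roll":0},{"x":0,"y":0,"z":0,"roll":0}]' 0.045
python3 -c "
from h import *
print(manip.get_obs()['force'],manip.get_obs()['wrist_torque'])"
```

```text
clock: 27.5
eef_pos: [538.1, -326.4, 197.2]
tool_rot: [-180.0, -0.0, 103.1]
force: [-0.0, 0.2, 0.2]
opening: 45.0
finger_force: 0.0
[-0.03819607  0.24420701  0.20931468] [-0.03607679  0.10015062  0.0076786 ]
```

```bash
python3 -m jog '[{"x":0,"y":0,"z":-0.004,"roll":0},{"x":0,"y":0,"z":-0.01,"roll":0},{"x":0,"y":0,"z":-0.018,"roll":0},{"x":0,"y":0,"z":-0.028,"roll":0},{"x":0,"y":0,"z":-0.04,"roll":0}]'
python3 -m jog '[{"x":0,"y":0,"z":-0.02,"roll":0},{"x":0,"y":0,"z":-0.04,"roll":0},{"x":0,"y":0,"z":-0.06,"roll":0},{"x":0,"y":0,"z":-0.08,"roll":0},{"x":0,"y":0,"z":-0.1,"roll":0}]'
for i in 1 2 3 4 5 6; do python3 -m jog '[{"x":0,"y":0,"z":0,"roll":0},{"x":0,"y":0,"z":0,"roll":0},{"x":0,"y":0,"z":0,"roll":0},{"x":0,"y":0,"z":0,"roll":0},{"x":0,"y":0,"z":0,"roll":0}]' | grep -E "clock|force:"; done
```

```text
clock: 28.12
eef_pos: [538.2, -326.4, 238.1]
tool_rot: [180.0, 0.0, 103.1]
force: [-0.4, 0.3, 0.3]
opening: 44.9
finger_force: 0.0
clock: 28.75
eef_pos: [538.1, -326.4, 338.7]
tool_rot: [180.0, 0.0, 103.1]
force: [-0.4, 0.2, -0.1]
opening: 44.7
finger_force: 0.0
clock: 29.38
force: [-0.9, -1.1, 0.5]
finger_force: 0.0
clock: 30.0
force: [0.8, -0.4, -0.5]
finger_force: 0.0
clock: 30.62
force: [0.0, 0.5, -1.0]
finger_force: 0.0
clock: 31.25
force: [-0.8, 0.2, 0.9]
finger_force: 0.0
clock: 31.88
force: [0.4, -0.4, 0.1]
finger_force: 0.0
clock: 32.5
force: [0.5, 0.2, -0.7]
finger_force: 0.0
```

```bash
for i in $(seq 20); do python3 -m jog '[{"x":0,"y":0,"z":0,"roll":0},{"x":0,"y":0,"z":0,"roll":0},{"x":0,"y":0,"z":0,"roll":0},{"x":0,"y":0,"z":0,"roll":0},{"x":0,"y":0,"z":0,"roll":0}]' | grep clock|tail -1; done | tail -1
python3 -c "
from rig import ticket
print(ticket.job_done())"
```

```text
clock: 45.0
the job is handed in; nothing more can be done
None
```

I hung the basket in both prongs, let go with forces near zero (hand vertical within about 0.2 N), backed the gripper clear, and handed in at 45 s. My 200 camera calls ran out before release, so I have no picture confirming it hangs still and level, or that the parcel, tape and cup stayed put.

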